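# Clamp the key-rack slat in the hall bench screw press

### The job

Get the wooden key-rack slat ready for drilling in the small screw press on the hall bench: slide it fully home against the press's end stop, then screw the knob down clockwise until you feel it bite on the wood, and give it just an eighth of a turn more so that it holds firmly without denting. Then let go, and leave the bell, dish, keys and carabiner where they are.

Things in the scene. Friction and masses are not known exactly. Their poses are not given: they have to be found in the camera images.
- press: Screw press fixed on the bench. Origin on the screw's axis at bench height, z up; +x is the way the slat is pushed home. Steel base plate 210 mm (x, -150 to +60) by 104 mm (y), top at z = 12 mm. On it two guide rails (x -70 to +40 mm) 8 mm high, 42 mm apart inside; they keep the slat straight.
- stop (a point): Middle of the end stop's face that the slat's front end must meet, 45 mm along the press's +x from the screw's axis, 20 mm above the bench. The stop is 61 mm wide and its top is 32 mm above the bench.
- bridge (a point): Top of the press's aluminium bridge on the screw's axis, 68 mm above the bench. Crossbar 24 mm (x) by 100 mm (y), on two posts 22 mm by 14 mm at y = +-42 mm. It carries the vertical screw: knob above, round foot (32 mm across, rubber cushioned) below.
- knob: Black bar knob on top of the screw, which carries the foot below. Origin on the screw's axis at the height to grip, about 97 mm above the bench as it starts. Bar 46 mm along its x, 14 mm thick along its y (pinch these faces), 36 mm tall: 20 mm below to 16 mm above the origin. Clockwise from above screws it and the foot down, 6 mm per turn; it stays where it is left.
- thread (a point): A point on the knob's axis 56 mm below its origin, in the spindle. The foot's setting differs each time: 0.4 to 2.7 mm clear of the slat, felt, not seen. The knob turns with 0.03 N m until the bite (0.4 to 2.8 rad); then, per eighth turn, the torque to keep turning climbs 0.3 to 0.45 N m and the pressure 39 N. Friction holds it, so a stopped knob may show less torque.
- slat: Loose plain wooden slat, 150 mm (x) by 40 mm (y) by 14 mm thick, about 70 g. Origin at the centre of its underside; axes along the press's. It lies on the base plate between the guide rails, front end under the screw, 30 to 65 mm short of the end stop. Fully home its origin is at x = -30 mm in the press's frame. It slides easily.
- slat_rear (a point): Centre of the slat's rear end face, 75 mm behind its origin, 7 mm above its underside: a free face 40 mm wide, 14 mm high, for pushing.
- bell: Bystander: red plastic bicycle bell with a thumb lever, 55 mm across, 46 mm high, loose. Origin under its centre.
- dish: Bystander: blue ceramic ring dish, 90 mm across, 25 mm high, loose. Origin under its centre.
- keys: Bystander: two nickel keys on a ring, about 65 mm by 60 mm lying flat, loose. Origin near the ring.
- carabiner: Bystander: stainless steel carabiner, 68 mm by 40 mm, 8 mm thick, lying flat, loose. Origin under its centre.
There are look-alikes about, which are no part of the job. What is shaped like the press but purple is not meant.

How it is judged (in metres and radians):
On the way, in this order (a step that is already met when the one before it is completed fails the run):
1. the slat is home against the end stop, not yet clamped (x of slat in the frame of press above -0.033 m and contact force between knob and slat below 2 N), for 0.2 s.
2. the knob has been turned to the bite and on, so that the foot holds the slat firmly (x of slat in the frame of press above -0.033 m and contact force between knob and slat above 22 N), for 0.2 s.
At the end, for the whole second after the job is handed in: The slat is home (within 3 mm of the end stop), the foot presses on it with 22 to 64 N (about 25 to 73 degrees past first contact; an eighth of a turn, 45 degrees, gives about 39 N), and knob and slat are at rest (all of step 2 and contact force between knob and slat below 64 N and linear speed of slat below 0.01 m/s and angular speed of knob below 0.05 rad/s); the robot touches nothing.
It fails at once if the screw is overtightened: the foot presses harder than 85 N and dents the slat (contact force between knob and slat above 85 N).
It fails at once if the bell is moved by more than 15 mm (distance of bell from where it was at the start of the episode above 0.015 m).
It fails at once if the dish is moved by more than 15 mm (distance of dish from where it was at the start of the episode above 0.015 m).
It fails at once if the keys is moved by more than 15 mm (distance of keys from where it was at the start of the episode above 0.015 m).
It fails at once if the carabiner is moved by more than 15 mm (distance of carabiner from where it was at the start of the episode above 0.015 m).
It also fails if it takes over 72 s, if anything falls off the work surface, if the arm or the gripper's body presses on something with over 40 N, if the wrist force passes 120 N, or if a joint passes its speed limit or range.

### The arm

A 6-joint arm with a two-finger parallel gripper is mounted at the origin on the work surface. World frame = base frame: x ahead of the robot, y to its left, z up, the work surface at z = 0. Lengths are in mm, angles in rad, forces in N, time in s.
With the tool pointing down it reaches from about 350 to 975 mm from the base axis. Payload 7.1 kg.
Tool frame: the origin (TCP) lies at the very end of the fingers, on their centre line; the grasp point (between the pads) lies 19 mm behind it (ctrl.tcp_to_grasp is the distance from the TCP to the grasp point, in mm); z points along the fingers, x is the direction in which the jaws open and shut, and the axes are right-handed (so a half turn about z gives the same grasp; the last joint's range is limited). The gripper opens to 88 mm and grips with 3 to 60 N. Pads are 20 mm wide; open, the fingers measure 115 mm over their backs; the gripper's body (75 mm by 178 mm) begins 61 mm behind the grasp point.
Start: joints at [1.256, 0.423, 1.63, -0, 1.089, -0.019], TCP at [182.159, 597.849, 222.675] pointing down, gripper open.
Joint ranges: [-3, 3], [-0.9, 2.11], [0.09, 2.58], [-1.31, 4.45], [0.11, 2.69], [-2.54, 2.54]. Speed limits (rad/s): [2.39, 2.39, 3.01, 3.14, 3.14, 3.14].

### API

Orientations are given as a rotation vector (axis times angle).
In Python, from workcell import get_obs, viewer, ctrl, masks_of gives the robot as it stands. The module is installed in compiled form; this text tells all that it offers.
- The arm moves only by the shell command python3 -m inch 'ROWS'. ROWS is JSON, a list of rows, each an object of numbers: "tx", "ty", "tz": the shift along the tool's x, y, z in cm; "ax", "ay", "az": the turn, a rotation vector about the tool's x, y, z in degrees; "jaw": the opening, from 0 (shut) to 1 (fully open). In form: [{"tx": .., "ty": .., "tz": .., "ax": .., "ay": .., "az": .., "jaw": ..}, ...]. A call has 1 to 12 rows; each row shifts and turns the commanded pose from where the row before left it, along the tool's axes as they then stand; what a row does not reach is not made up. A row lasts 1/8 s, in which the tool goes at most 62.5 mm and 10.7 degrees, less where a joint would pass 70% of its speed; a pose out of reach is approached as far as the arm can. A call is refused whole if a number of a shift passes 6.25 or a number of a turn 10.7, either way. A call with a gripper value outside its range is refused whole. The fingers move at their own pace and stop on an object; the grip force is fixed at half the most. Time passes only in rows, so rows that do not move let the fingers close. It gives the time, the measured TCP pose, the force and the opening at its end, in the units of the state.
- get_obs(): the state, without advancing time (a new reading comes with each control period).
- viewer.get_image(name): name is "side" or "top" or "wrist"; returns (picture, depth): 384x512x3 uint8, red, green, blue; 384x512 float32, mm along the optical axis (not along the pixel's ray), 0 where there is no reading.
- viewer.get_calibration(name): a dict with "fx", "fy", "cx", "cy" (pixels), "rvec" (rotation vector, rad) and "tvec" (3), from world to camera coordinates, as OpenCV has them. Camera axes: x right, y down, z forward; pixel columns grow to the right and rows downward; lengths in mm; the calibration is good to about 2 mm. The wrist camera is an equidistant fisheye: a pixel r from the principal point sees the ray r / f radians off the axis. A picture is of the moment at which its call begins: read the wrist's pose just before it. get_calibration takes no time and is no camera call; for the wrist camera it gives the pose at the moment of the call.
- ctrl.close_job(): hands the job in, once; it reports no verdict.
Trained networks look in the newest picture that a camera, given by its name, has taken for a name from the list of things; names that differ only in an ending like _2 or _b are one class to them, and where a whole thing is asked for, a point or a joint stands for the part that bears it (a point fixed in the world has none). Each returns a list of dicts, best first, with "score" (0 to 1); they miss things now and then, are a little off and sometimes report something else, mostly with a low value. They report only what shows in the picture. A call takes as long as a camera call. They do not tell look-alikes from the thing itself.
- masks_of(camera, thing): "pixels" (384x512 bool, what is visible of it) and "location" ([column, row] in pixels, amid what is visible of it).
The state is a dict: "t": time; "qpos": joint angles; "qvel": joint speeds; "joint_torque": joint torques, N m; "ee_pos": TCP position; "orientation": TCP orientation; "ft_force": force on the tool from outside, world axes, zero at the start; "moment": the same for the moment, N m; "width": finger opening in mm.
Only numpy, scipy, OpenCV 4.12 (cv2) and the standard library are available. Lean on these libraries where they do the work, as an engineer would, in place of code of your own. Each camera call takes 0.05 s, during which the arm holds its last target. There are 200 camera calls.

## Working session

There is one attempt and no reset: what is moved stays moved. The work goes in short steps, Python scripts to look and compute and a shell command to move; the robot and the scene stay as the last step left them, time stands still between calls to the robot, and variables do not carry over. Pictures are saved under pics/ and viewed, about 8 in all and at most 12, crops included, and the job is handed in when it is done.

```bash
mkdir -p pics
cat > h.py <<'E'
import numpy as np, cv2
from scipy.spatial.transform import Rotation as R
from workcell import get_obs, viewer, ctrl, masks_of
def save(n,im): cv2.imwrite('pics/'+n,im[:,:,::-1])
def world(cam,d,us,vs,c=None):
    c=c or viewer.get_calibration(cam); us=np.asarray(us,float);vs=np.asarray(vs,float)
    z=d[vs.astype(int),us.astype(int)]
    x=(us-c['cx'])/c['fx'];y=(vs-c['cy'])/c['fy']
    P=np.stack([x*z,y*z,z],-1)
    return (P-np.array(c['tvec']).ravel())@R.from_rotvec(np.array(c['rvec']).ravel()).as_matrix()
def proj(cam,P):
    c=viewer.get_calibration(cam);K=np.array([[c['fx'],0,c['cx']],[0,c['fy'],c['cy']],[0,0,1.]])
    return cv2.projectPoints(np.float64(P).reshape(-1,1,3),np.float64(c['rvec']),np.float64(c['tvec']),K,None)[0].reshape(-1,2)
E
python3 - <<'E'
from h import *
o=get_obs();print(o)
ims=[]
for cam in ('top','side'):
    im,d=viewer.get_image(cam);save(cam+'0.png',im);np.save(cam+'d.npy',d)
    print(cam,viewer.get_calibration(cam))
    for th in ('press','knob','slat','bell','dish','keys','carabiner'):
        for m in masks_of(cam,th):
            v,u=np.nonzero(m['pixels']);g=d[v,u]>0
            if g.sum()<5: continue
            W=world(cam,d,u[g],v[g]);rgb=im[v,u].mean(0).astype(int)
            print(th,round(m['score'],2),np.round(m['location']),len(u),'med',np.median(W,0).round(),'lo',np.percentile(W,2,0).round(),'hi',np.percentile(W,98,0).round(),rgb)
E
```

```text
{'t': 0.0, 'qpos': array([ 1.25599976e+00,  4.23792444e-01,  1.63065589e+00, -1.98602967e-05,
        1.08860046e+00, -1.89998377e-02]), 'qvel': array([-1.59860009e-03,  2.52967051e-05, -8.01598557e-04,  1.26771598e-03,
        5.22803700e-04, -1.46858727e-03]), 'joint_torque': array([ 4.23177407e-04, -5.44612062e+01, -2.73669541e+01,  6.44532521e-02,
        2.26345018e-02, -7.33221304e-05]), 'ee_pos': array([182.00366492, 597.35362132, 221.94531319]), 'orientation': array([ 2.52384196e+00,  1.86933908e+00, -1.84705527e-03]), 'ft_force': array([ 0.79389576, -0.30357134,  0.85564471]), 'moment': array([ 0.05277541, -0.02511285,  0.01573149]), 'width': 87.54721317275519}
top {'fx': 440.23581725008773, 'fy': 440.23581725008773, 'cx': 263.3383201021965, 'cy': 189.83662872034878, 'rvec': array([ 2.14640656, -2.17280877,  0.13614954]), 'tvec': array([   6.82139347,  565.98385777, 1069.18046296])}
press 0.79 [323. 289.] 3650 med [ 319. -134.   15.] lo [ 225. -188.    9.] hi [422. -86. 115.] [ 92  46 113]
press 0.67 [264. 161.] 875 med [638.  -6.  28.] lo [571. -29.  24.] hi [708.  16.  32.
[... 1782 characters left out ...]
[159. 201.] 238 med [274. 116.  98.] lo [254. 110.   1.] hi [324. 289. 115.] [51 42 35]
slat 0.94 [291. 194.] 390 med [642. -15.  26.] lo [580. -34.  15.] hi [703.  13.  28.] [113  80  57]
bell 0.73 [261. 153.] 131 med [721. 262.  31.] lo [704. 247.  11.] hi [745. 293.  45.] [108  47  38]
dish 0.53 [186. 167.] 278 med [469. 351.  16.] lo [426. 296.   3.] hi [504. 380.  26.] [71 83 97]
keys 0.47 [262. 186.] 177 med [539.   1.  95.] lo [530. -16.  30.] hi [551.  19. 115.] [50 42 35]
keys 0.45 [305. 168.] 77 med [785.  88.   4.] lo [761.  65.   1.] hi [832. 131.   7.] [117 112 105]
carabiner 0.57 [300. 289.] 176 med [ 422. -301.    7.] lo [ 391. -323.    0.] hi [ 451. -288.   10.] [113 108 101]
```

Run:
```python
from h import *
d=np.load('topd.npy');im=cv2.imread('pics/top0.png')
crop=cv2.resize(im[90:340,100:420],None,fx=2.4,fy=2.4,interpolation=cv2.INTER_CUBIC);cv2.imwrite('pics/top0c.png',crop)
viewer.get_image('top')
ms=masks_of('top','slat')
rows=[]
m=[m for m in ms if m['location'][1]<200][0]['pixels']
v,u=np.nonzero(m);W=world('top',d,u,v);W=W[(W[:,2]>22)&(W[:,2]<32)]
r=cv2.minAreaRect(np.float32(W[:,:2]));print('slat',r,cv2.boxPoints(r).round(1))
# everything on base plate near press
vv,uu=np.mgrid[0:384,0:512];A=world('top',d,uu.ravel(),vv.ravel())
def rect(n,z0,z1,x0,x1,y0,y1):
    s=A[(A[:,2]>z0)&(A[:,2]<z1)&(A[:,0]>x0)&(A[:,0]<x1)&(A[:,1]>y0)&(A[:,1]<y1)]
    r=cv2.minAreaRect(np.float32(s[:,:2]));print(n,len(s),s.mean(0).round(1),r,cv2.boxPoints(r).round(1).tolist())
rect('plate+',9,34,460,720,-80,80)
rect('bridge',60,80,480,620,-80,80)
rect('knob',108,122,500,590,-40,40)
```

```text
slat ((638.5889892578125, -6.984169006347656), (42.05704116821289, 147.3786163330078), 84.12469482421875) [[563.1 -20.4]
 [709.7 -35.4]
 [714.    6.4]
 [567.4  21.5]]
plate+ 2870 [600.7  -2.3  19.6] ((598.8281860351562, -5.531990051269531), (111.03131103515625, 228.62168884277344), 82.881103515625) [[478.5, -46.5], [705.4000244140625, -74.80000305175781], [719.0999755859375, 35.400001525878906], [492.29998779296875, 63.70000076293945]]
bridge 306 [545.4   4.   70. ] ((546.2373657226562, 4.700798034667969), (99.75385284423828, 24.849063873291016), 82.72781372070312) [[527.5999755859375, -43.20000076293945], [552.2000122070312, -46.29999923706055], [564.9000244140625, 52.599998474121094], [540.2000122070312, 55.70000076293945]]
knob 114 [546.1   4.6 114.9] ((546.3544921875, 4.830938339233398), (13.763498306274414, 45.081886291503906), 27.28476905822754) [[529.9000244140625, 21.700000762939453], [550.5999755859375, -18.399999618530273], [562.7999877929688, -12.0], [542.0999755859375, 28.0]]
```

View pics/top0c.png

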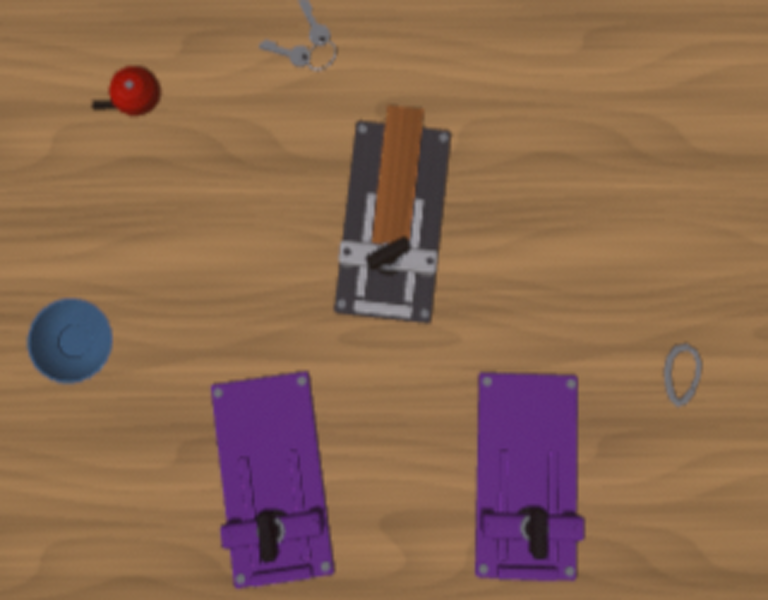

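```bash
python3 -m inch '[{"az":-9.8,"jaw":0},{"tx":-3.6,"ty":4.2,"jaw":0},{"tx":-3.6,"ty":4.2,"jaw":0},{"tx":-3.6,"ty":4.2,"jaw":0},{"tx":-3.6,"ty":4.2,"jaw":0},{"tx":-3.6,"ty":4.2,"jaw":0},{"tx":-3.6,"ty":4.2,"jaw":0},{"tx":-3.6,"ty":4.2,"jaw":0},{"tx":-3.6,"ty":4.2,"jaw":0},{"tx":-3.6,"ty":4.2,"jaw":0},{"tx":-3.6,"ty":4.2,"jaw":0},{"tx":-3.6,"ty":4.2,"jaw":0}]'
cat > where.py <<'E'
from h import *
C=np.array([546.3,4.7]);u=np.array([-.9923,.124]);w=np.array([.124,.9923])
o=get_obs();M=R.from_rotvec(o['orientation']).as_matrix();p=o['ee_pos']
x,y=M[:,0],M[:,1]
print('t',o['t'],'p',p.round(1),'s',((p[:2]-C)@u).round(1),'lat',((p[:2]-C)@w).round(1),'headx',np.degrees(np.arctan2(x[1],x[0])).round(2),'zax',M[:,2].round(4),'F',o['ft_force'].round(2),'M',o['moment'].round(3),'q',o['qpos'].round(3),'w',round(o['width'],1))
E
python3 where.py
```

```text
t 0.9 p [182.1 597.8 222.7] s 434.9 lat 543.4 headx 73.05 zax [-0. -0. -1.] F [-0.45 -0.15  0.  ] M [-0.012  0.003 -0.009] q [ 1.256  0.423  1.63  -0.     1.089 -0.019] w 87.7$[0]: bad value
```

```bash
python3 -m inch '[{"tx":0,"ty":0,"tz":0,"ax":0,"ay":0,"az":-9.8,"jaw":0}]'; python3 where.py
```

```text
t: 1.02
ee_pos: [182.2, 597.9, 222.7]
orientation: [-2.352, -2.083, -0.0]
ft_force: [-0.2, -0.1, 0.4]
width: 81.5
t 1.025 p [182.2 597.9 222.7] s 434.9 lat 543.4 headx 83.06 zax [ 0.  0. -1.] F [-0.25 -0.13  0.35] M [0.006 0.034 0.017] q [ 1.256  0.423  1.63  -0.     1.089 -0.194] w 81.5
```

```bash
python3 -m inch '[{"tx":-3.6,"ty":4.2,"tz":0,"ax":0,"ay":0,"az":0,"jaw":0},{"tx":-3.6,"ty":4.2,"tz":0,"ax":0,"ay":0,"az":0,"jaw":0},{"tx":-3.6,"ty":4.2,"tz":0,"ax":0,"ay":0,"az":0,"jaw":0},{"tx":-3.6,"ty":4.2,"tz":0,"ax":0,"ay":0,"az":0,"jaw":0},{"tx":-3.6,"ty":4.2,"tz":0,"ax":0,"ay":0,"az":0,"jaw":0},{"tx":-3.6,"ty":4.2,"tz":0,"ax":0,"ay":0,"az":0,"jaw":0},{"tx":-3.6,"ty":4.2,"tz":0,"ax":0,"ay":0,"az":0,"jaw":0},{"tx":-3.6,"ty":4.2,"tz":0,"ax":0,"ay":0,"az":0,"jaw":0},{"tx":-3.6,"ty":4.2,"tz":0,"ax":0,"ay":0,"az":0,"jaw":0},{"tx":-3.6,"ty":4.2,"tz":0,"ax":0,"ay":0,"az":0,"jaw":0},{"tx":-3.6,"ty":4.2,"tz":0,"ax":0,"ay":0,"az":0,"jaw":0},{"tx":-3.6,"ty":4.2,"tz":0,"ax":0,"ay":0,"az":0,"jaw":0}]'; python3 where.py
```

```text
t: 2.52
ee_pos: [629.6, 105.0, 222.8]
orientation: [2.356, 2.078, 0.001]
ft_force: [0.1, -0.3, 0.2]
width: 0.4
t 2.525 p [629.6 105.  222.8] s -70.3 lat 109.8 headx 82.84 zax [ 3.e-04  1.e-04 -1.e+00] F [ 0.05 -0.32  0.19] M [ 0.006  0.013 -0.047] q [ 0.147  0.442  1.599  0.     1.1   -1.299] w 0.4
```

```bash
python3 -m inch '[{"tx":-3.6,"ty":4.5,"tz":0,"ax":0,"ay":0,"az":0,"jaw":0},{"tx":-3.6,"ty":4.5,"tz":0,"ax":0,"ay":0,"az":0,"jaw":0},{"tx":-3.6,"ty":4.5,"tz":0,"ax":0,"ay":0,"az":0,"jaw":0},{"tx":0,"ty":0,"tz":5,"ax":0,"ay":0,"az":0,"jaw":0},{"tx":0,"ty":0,"tz":5,"ax":0,"ay":0,"az":0,"jaw":0},{"tx":0,"ty":0,"tz":5,"ax":0,"ay":0,"az":0,"jaw":0},{"tx":0,"ty":0,"tz":4,"ax":0,"ay":0,"az":0,"jaw":0},{"tx":0,"ty":0,"tz":1.4,"ax":0,"ay":0,"az":0,"jaw":0},{"tx":0,"ty":0,"tz":0,"ax":0,"ay":0,"az":0,"jaw":0}]'; python3 where.py
python3 - <<'E'
from h import *
im,d=viewer.get_image('side')
cv2.imwrite('pics/s1.png',cv2.resize(im[120:280,180:380],None,fx=4,fy=3.75,interpolation=cv2.INTER_CUBIC)[:,:,::-1])
E
```

```text
t: 3.65
ee_pos: [748.8, -17.5, 18.3]
orientation: [-2.355, -2.078, 0.001]
ft_force: [0.0, -0.7, 0.2]
width: 0.4
t 3.65 p [748.8 -17.5  18.3] s -203.7 lat 3.1 headx 82.85 zax [-0.001  0.    -1.   ] F [ 0.01 -0.68  0.21] M [0.056 0.008 0.016] q [-0.039  0.836  1.406 -0.     0.901 -1.485] w 0.4
```

View pics/s1.png

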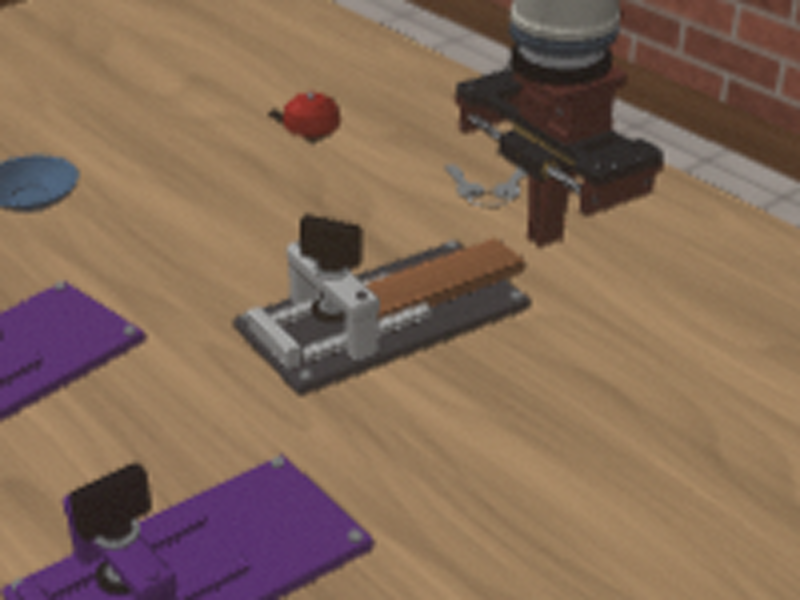

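The closed fingers stand behind the slat's rear end, clear of the press and bystanders. Now I push.

```bash
python3 -m inch '[{"tx":0,"ty":-1,"tz":0,"ax":0,"ay":0,"az":0,"jaw":0},{"tx":0,"ty":-1,"tz":0,"ax":0,"ay":0,"az":0,"jaw":0},{"tx":0,"ty":-1,"tz":0,"ax":0,"ay":0,"az":0,"jaw":0},{"tx":0,"ty":-0.7,"tz":0,"ax":0,"ay":0,"az":0,"jaw":0},{"tx":0,"ty":-0.7,"tz":0,"ax":0,"ay":0,"az":0,"jaw":0},{"tx":0,"ty":-0.7,"tz":0,"ax":0,"ay":0,"az":0,"jaw":0},{"tx":0,"ty":-0.7,"tz":0,"ax":0,"ay":0,"az":0,"jaw":0},{"tx":0,"ty":-0.7,"tz":0,"ax":0,"ay":0,"az":0,"jaw":0},{"tx":0,"ty":-0.7,"tz":0,"ax":0,"ay":0,"az":0,"jaw":0},{"tx":0,"ty":-0.5,"tz":0,"ax":0,"ay":0,"az":0,"jaw":0},{"tx":0,"ty":0,"tz":0,"ax":0,"ay":0,"az":0,"jaw":0}]'; python3 where.py
```

```text
t: 5.08
ee_pos: [671.9, -7.8, 18.5]
orientation: [-2.355, -2.078, 0.001]
ft_force: [-0.9, 0.6, -0.5]
width: 0.3
t 5.075 p [671.9  -7.8  18.5] s -126.2 lat 3.2 headx 82.86 zax [-9.e-04  0.e+00 -1.e+00] F [-0.87  0.63 -0.48] M [-0.001 -0.006  0.037] q [-0.029  0.748  1.605 -0.     0.789 -1.475] w 0.3
```

```bash
python3 -m inch '[{"tx":0,"ty":-0.4,"tz":0,"ax":0,"ay":0,"az":0,"jaw":0},{"tx":0,"ty":0,"tz":0,"ax":0,"ay":0,"az":0,"jaw":0}]'; python3 where.py
```

```text
t: 5.32
ee_pos: [668.3, -7.4, 18.6]
orientation: [-2.355, -2.078, 0.001]
ft_force: [0.7, 0.8, -0.2]
width: 0.3
t 5.325 p [668.3  -7.4  18.6] s -122.5 lat 3.2 headx 82.85 zax [-5.e-04  0.e+00 -1.e+00] F [ 0.68  0.79 -0.24] M [0.055 0.013 0.022] q [-0.029  0.744  1.615 -0.     0.783 -1.475] w 0.3
```

```bash
python3 -m inch '[{"tx":0,"ty":-0.2,"tz":0,"ax":0,"ay":0,"az":0,"jaw":0},{"tx":0,"ty":0,"tz":0,"ax":0,"ay":0,"az":0,"jaw":0}]'; python3 where.py
```

```text
t: 5.58
ee_pos: [666.5, -7.1, 18.6]
orientation: [-2.355, -2.079, 0.0]
ft_force: [-0.8, -0.4, 0.3]
width: 0.3
t 5.575 p [666.5  -7.1  18.6] s -120.7 lat 3.2 headx 82.85 zax [-3.e-04  0.e+00 -1.e+00] F [-0.83 -0.44  0.26] M [ 0.037 -0.008 -0.026] q [-0.029  0.742  1.619 -0.     0.78  -1.475] w 0.3
```

Slides easily; continuing in 2 mm steps until the stop pushes back.

```bash
python3 -m inch '[{"tx":0,"ty":-0.2,"tz":0,"ax":0,"ay":0,"az":0,"jaw":0},{"tx":0,"ty":-0.2,"tz":0,"ax":0,"ay":0,"az":0,"jaw":0},{"tx":0,"ty":0,"tz":0,"ax":0,"ay":0,"az":0,"jaw":0}]'; python3 where.py
```

```text
t: 5.95
ee_pos: [662.4, -6.6, 18.7]
orientation: [-2.355, -2.079, 0.0]
ft_force: [-0.3, 0.7, 0.3]
width: 0.7
t 5.95 p [662.4  -6.6  18.7] s -116.6 lat 3.2 headx 82.85 zax [-3.e-04  0.e+00 -1.e+00] F [-0.3   0.74  0.26] M [-0.     0.015 -0.06 ] q [-0.028  0.738  1.629 -0.     0.775 -1.474] w 0.7
```

```bash
python3 -m inch '[{"tx":0,"ty":-0.1,"tz":0,"ax":0,"ay":0,"az":0,"jaw":0},{"tx":0,"ty":0,"tz":0,"ax":0,"ay":0,"az":0,"jaw":0}]'; python3 where.py
```

```text
t: 6.2
ee_pos: [661.6, -6.5, 18.7]
orientation: [-2.355, -2.079, 0.0]
ft_force: [0.1, 0.1, 0.6]
width: 0.3
t 6.2 p [661.6  -6.5  18.7] s -115.8 lat 3.2 headx 82.86 zax [-1.e-04 -0.e+00 -1.e+00] F [0.11 0.14 0.61] M [ 0.036 -0.012 -0.025] q [-0.028  0.737  1.632 -0.     0.773 -1.474] w 0.3
```

```bash
python3 -m inch '[{"tx":0,"ty":-0.1,"tz":0,"ax":0,"ay":0,"az":0,"jaw":0},{"tx":0,"ty":0,"tz":0,"ax":0,"ay":0,"az":0,"jaw":0}]'; python3 where.py
```

```text
t: 6.45
ee_pos: [661.4, -6.4, 19.0]
orientation: [2.355, 2.078, 0.002]
ft_force: [3.2, -1.2, 0.4]
width: 0.3
t 6.45 p [661.4  -6.4  19. ] s -115.6 lat 3.2 headx 82.85 zax [ 1.6e-03 -1.0e-04 -1.0e+00] F [ 3.21 -1.17  0.41] M [-0.089 -0.525  0.004] q [-0.028  0.736  1.633 -0.     0.771 -1.474] w 0.3
```

```bash
python3 -m inch '[{"tx":0,"ty":-0.2,"tz":0,"ax":0,"ay":0,"az":0,"jaw":0},{"tx":0,"ty":0,"tz":0,"ax":0,"ay":0,"az":0,"jaw":0},{"tx":0,"ty":0,"tz":0,"ax":0,"ay":0,"az":0,"jaw":0},{"tx":0,"ty":0,"tz":0,"ax":0,"ay":0,"az":0,"jaw":0}]'; python3 where.py
python3 - <<'E'
from h import *
im,d=viewer.get_image('side')
cv2.imwrite('pics/s2.png',cv2.resize(im[150:250,220:340],None,fx=6,fy=6,interpolation=cv2.INTER_CUBIC)[:,:,::-1])
E
```

```text
t: 6.95
ee_pos: [661.4, -6.4, 19.7]
orientation: [2.353, 2.076, 0.006]
ft_force: [7.0, -0.6, 0.6]
width: 0.9
t 6.95 p [661.4  -6.4  19.7] s -115.6 lat 3.3 headx 82.85 zax [ 5.6e-03 -3.0e-04 -1.0e+00] F [ 7.01 -0.58  0.61] M [-0.173 -1.265  0.002] q [-0.028  0.733  1.636 -0.     0.766 -1.473] w 0.9
```

View pics/s2.png

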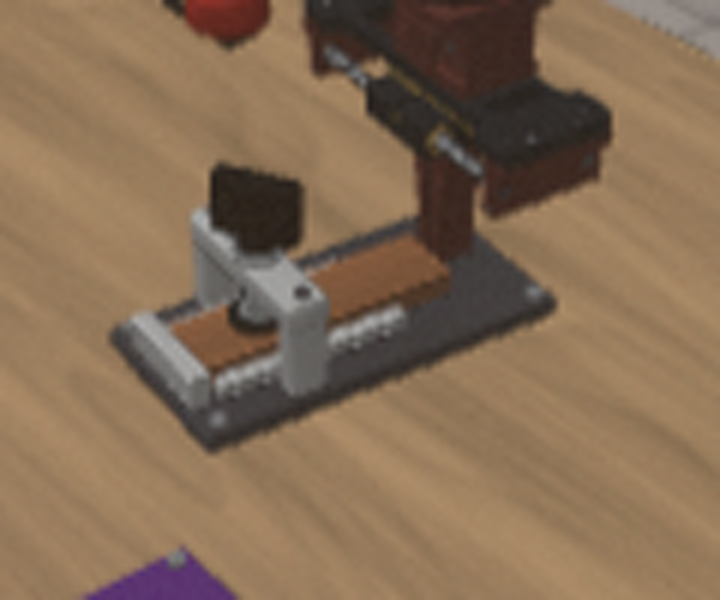

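```bash
python3 -m inch '[{"tx":0,"ty":1,"tz":0,"ax":0,"ay":0,"az":0,"jaw":0},{"tx":0,"ty":2,"tz":0,"ax":0,"ay":0,"az":0,"jaw":0},{"tx":0,"ty":0,"tz":-5,"ax":0,"ay":0,"az":0,"jaw":0},{"tx":0,"ty":0,"tz":-5,"ax":0,"ay":0,"az":0,"jaw":0},{"tx":0,"ty":0,"tz":-5,"ax":0,"ay":0,"az":0,"jaw":0},{"tx":0,"ty":0,"tz":0,"ax":0,"ay":0,"az":0,"jaw":0.5},{"tx":0,"ty":-4.8,"tz":0,"ax":0,"ay":0,"az":0,"jaw":0.5},{"tx":0,"ty":-4.8,"tz":0,"ax":0,"ay":0,"az":0,"jaw":0.5},{"tx":-0.3,"ty":-4.7,"tz":0,"ax":0,"ay":0,"az":0,"jaw":0.5},{"tx":0,"ty":0,"tz":0,"ax":0,"ay":0,"az":0,"jaw":0.5}]'; python3 -m inch '[{"tx":0,"ty":0,"tz":0,"ax":0,"ay":0,"az":10,"jaw":0.5},{"tx":0,"ty":0,"tz":0,"ax":0,"ay":0,"az":10,"jaw":0.5},{"tx":0,"ty":0,"tz":0,"ax":0,"ay":0,"az":10,"jaw":0.5},{"tx":0,"ty":0,"tz":0,"ax":0,"ay":0,"az":10,"jaw":0.5},{"tx":0,"ty":0,"tz":0,"ax":0,"ay":0,"az":10,"jaw":0.5},{"tx":0,"ty":0,"tz":0,"ax":0,"ay":0,"az":5.6,"jaw":0.5},{"tx":0,"ty":0,"tz":0,"ax":0,"ay":0,"az":0,"jaw":0.5}]' ; python3 where.py
python3 - <<'E'
from h import *
im,d=viewer.get_image('wrist');save('w1.png',im)
E
```

```text
t: 8.25
ee_pos: [541.6, 5.2, 167.1]
orientation: [-2.352, -2.076, 0.007]
ft_force: [-0.3, 0.1, 0.0]
width: 43.4
t: 9.12
ee_pos: [546.8, 4.9, 168.0]
orientation: [-3.053, -0.741, 0.001]
ft_force: [0.9, 0.8, -0.2]
width: 43.8
t 9.125 p [546.8   4.9 168. ] s -0.5 lat 0.2 headx 27.3 zax [-0.001  0.    -1.   ] F [ 0.87  0.76 -0.23] M [-0.022  0.032  0.066] q [-0.013  0.382  1.845  0.     0.916 -0.489] w 43.8
```

View pics/w1.png

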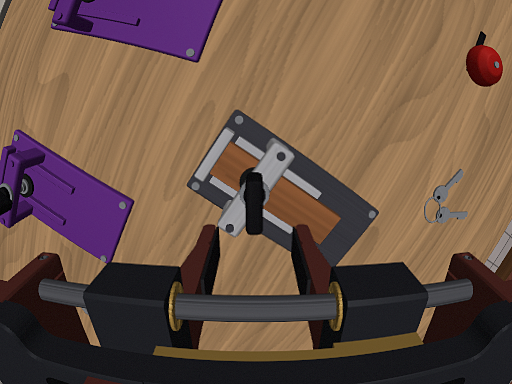

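```bash
python3 -m inch '[{"tx":0,"ty":0,"tz":4,"ax":0,"ay":0,"az":0,"jaw":0.5},{"tx":0,"ty":0,"tz":3,"ax":0,"ay":0,"az":0,"jaw":0.5},{"tx":0,"ty":0,"tz":1.8,"ax":0,"ay":0,"az":0,"jaw":0.5},{"tx":0,"ty":0,"tz":0,"ax":0,"ay":0,"az":0,"jaw":0.5}]'; python3 where.py; python3 -m inch '[{"tx":0,"ty":0,"tz":0,"ax":0,"ay":0,"az":0,"jaw":0},{"tx":0,"ty":0,"tz":0,"ax":0,"ay":0,"az":0,"jaw":0},{"tx":0,"ty":0,"tz":0,"ax":0,"ay":0,"az":0,"jaw":0},{"tx":0,"ty":0,"tz":0,"ax":0,"ay":0,"az":0,"jaw":0},{"tx":0,"ty":0,"tz":0,"ax":0,"ay":0,"az":0,"jaw":0}]'; python3 where.py
```

```text
t: 9.68
ee_pos: [545.6, 4.9, 79.5]
orientation: [-3.052, -0.741, 0.004]
ft_force: [0.1, -0.5, 0.5]
width: 44.0
t 9.675 p [545.6   4.9  79.5] s 0.7 lat 0.1 headx 27.3 zax [-0.0026  0.     -1.    ] F [ 0.13 -0.51  0.49] M [-0.035  0.059  0.011] q [-0.013  0.519  1.889 -0.     0.736 -0.489] w 44.0
t: 10.3
ee_pos: [545.7, 4.5, 81.3]
orientation: [3.053, 0.74, -0.002]
ft_force: [-3.1, -2.8, 5.6]
width: 13.7
t 10.3 p [545.7   4.5  81.3] s 0.6 lat -0.3 headx 27.27 zax [-8.e-04 -7.e-04 -1.e+00] F [-3.13 -2.82  5.64] M [-0.506  0.642 -0.016] q [-1.30e-02  5.16e-01  1.89e+00 -1.00e-03  7.37e-01 -4.88e-01] w 13.7
```

```bash
cat > m.py <<'E'
from h import *
o=get_obs();M=R.from_rotvec(o['orientation']).as_matrix()
print('>> t %.2f head %.2f z %.1f Mz %.3f tau6 %.3f Fz %.1f w %.1f F %s'%(o['t'],np.degrees(np.arctan2(M[1,0],M[0,0])),o['ee_pos'][2],o['moment'][2],o['joint_torque'][5],o['ft_force'][2],o['width'],o['ft_force'].round(1)))
E
for i in 1; do :; done
python3 -m inch '[{"tx":0,"ty":0,"tz":0.008,"ax":0,"ay":0,"az":5,"jaw":0}]' >/dev/null; python3 m.py
python3 -m inch '[{"tx":0,"ty":0,"tz":0.008,"ax":0,"ay":0,"az":5,"jaw":0}]' >/dev/null; python3 m.py
python3 -m inch '[{"tx":0,"ty":0,"tz":0.008,"ax":0,"ay":0,"az":5,"jaw":0}]' >/dev/null; python3 m.py
python3 -m inch '[{"tx":0,"ty":0,"tz":0.008,"ax":0,"ay":0,"az":5,"jaw":0}]' >/dev/null; python3 m.py
python3 -m inch '[{"tx":0,"ty":0,"tz":0.008,"ax":0,"ay":0,"az":5,"jaw":0}]' >/dev/null; python3 m.py
python3 -m inch '[{"tx":0,"ty":0,"tz":0.008,"ax":0,"ay":0,"az":5,"jaw":0}]' >/dev/null; python3 m.py
python3 -m inch '[{"tx":0,"ty":0,"tz":0.008,"ax":0,"ay":0,"az":5,"jaw":0}]' >/dev/null; python3 m.py
```

```text
>> t 10.43 head 22.16 z 81.3 Mz -0.026 tau6 -1.272 Fz 4.8 w 13.9 F [-4.7 -3.2  4.8]
>> t 10.55 head 17.11 z 81.2 Mz 0.019 tau6 -0.906 Fz 4.6 w 14.0 F [-3.9 -3.1  4.6]
>> t 10.68 head 12.11 z 81.1 Mz 0.007 tau6 -0.896 Fz 5.1 w 14.0 F [-3.2 -3.3  5.1]
>> t 10.80 head 7.11 z 81.0 Mz -0.053 tau6 -0.896 Fz 5.4 w 14.0 F [-2.6 -3.9  5.4]
>> t 10.93 head 2.10 z 80.9 Mz 0.030 tau6 -0.896 Fz 5.0 w 14.1 F [-2.9 -3.5  5. ]
>> t 11.05 head -2.89 z 80.8 Mz 0.019 tau6 -0.896 Fz 5.4 w 13.9 F [-3.8 -3.1  5.4]
>> t 11.18 head -7.90 z 80.8 Mz 0.015 tau6 -0.896 Fz 6.1 w 13.9 F [-5.  -2.9  6.1]
```

```bash
python3 -m inch '[{"tx":0,"ty":0,"tz":0.008,"ax":0,"ay":0,"az":5,"jaw":0}]' >/dev/null; python3 m.py
python3 -m inch '[{"tx":0,"ty":0,"tz":0.008,"ax":0,"ay":0,"az":5,"jaw":0}]' >/dev/null; python3 m.py
python3 -m inch '[{"tx":0,"ty":0,"tz":0.008,"ax":0,"ay":0,"az":5,"jaw":0}]' >/dev/null; python3 m.py
python3 -m inch '[{"tx":0,"ty":0,"tz":0.008,"ax":0,"ay":0,"az":5,"jaw":0}]' >/dev/null; python3 m.py
python3 -m inch '[{"tx":0,"ty":0,"tz":0.008,"ax":0,"ay":0,"az":5,"jaw":0}]' >/dev/null; python3 m.py
python3 -m inch '[{"tx":0,"ty":0,"tz":0.008,"ax":0,"ay":0,"az":5,"jaw":0}]' >/dev/null; python3 m.py
python3 -m inch '[{"tx":0,"ty":0,"tz":0.008,"ax":0,"ay":0,"az":5,"jaw":0}]' >/dev/null; python3 m.py
```

```text
>> t 11.30 head -12.90 z 80.7 Mz -0.042 tau6 -0.896 Fz 5.5 w 14.2 F [-3.3 -2.3  5.5]
>> t 11.43 head -17.89 z 80.6 Mz -0.025 tau6 -0.896 Fz 5.7 w 13.8 F [-3.3 -3.2  5.7]
>> t 11.55 head -22.90 z 80.5 Mz 0.013 tau6 -0.896 Fz 6.2 w 13.9 F [-3.4 -3.1  6.2]
>> t 11.68 head -27.89 z 80.4 Mz 0.041 tau6 -0.896 Fz 6.5 w 13.6 F [-4.3 -2.7  6.5]
>> t 11.80 head -32.89 z 80.4 Mz 0.026 tau6 -0.896 Fz 5.8 w 13.8 F [-3.8 -2.4  5.8]
>> t 11.93 head -37.89 z 80.3 Mz 0.045 tau6 -0.896 Fz 5.2 w 14.0 F [-3.1 -2.   5.2]
>> t 12.05 head -42.90 z 80.2 Mz 0.011 tau6 -0.896 Fz 6.1 w 13.9 F [-3.3 -2.   6.1]
```

```bash
python3 -m inch '[{"tx":0,"ty":0,"tz":0.008,"ax":0,"ay":0,"az":5,"jaw":0}]' >/dev/null; python3 m.py
python3 -m inch '[{"tx":0,"ty":0,"tz":0.008,"ax":0,"ay":0,"az":5,"jaw":0}]' >/dev/null; python3 m.py
python3 -m inch '[{"tx":0,"ty":0,"tz":0.008,"ax":0,"ay":0,"az":5,"jaw":0}]' >/dev/null; python3 m.py
python3 -m inch '[{"tx":0,"ty":0,"tz":0.008,"ax":0,"ay":0,"az":5,"jaw":0}]' >/dev/null; python3 m.py
python3 -m inch '[{"tx":0,"ty":0,"tz":0.008,"ax":0,"ay":0,"az":5,"jaw":0}]' >/dev/null; python3 m.py
python3 -m inch '[{"tx":0,"ty":0,"tz":0.008,"ax":0,"ay":0,"az":5,"jaw":0}]' >/dev/null; python3 m.py
python3 -m inch '[{"tx":0,"ty":0,"tz":0.008,"ax":0,"ay":0,"az":5,"jaw":0}]' >/dev/null; python3 m.py
```

```text
>> t 12.18 head -47.89 z 80.1 Mz -0.020 tau6 -0.896 Fz 6.0 w 13.8 F [-3.8 -2.7  6. ]
>> t 12.30 head -52.89 z 80.0 Mz -0.020 tau6 -0.896 Fz 5.2 w 13.9 F [-3.7 -3.7  5.2]
>> t 12.43 head -57.90 z 79.9 Mz 0.059 tau6 -0.878 Fz 6.0 w 13.8 F [-3.6 -2.1  6. ]
>> t 12.55 head -62.89 z 80.0 Mz 0.081 tau6 -0.839 Fz 7.5 w 13.8 F [-4.7 -2.7  7.5]
>> t 12.68 head -67.89 z 80.0 Mz 0.076 tau6 -0.800 Fz 8.1 w 13.6 F [-4.4 -2.8  8.1]
>> t 12.80 head -72.88 z 79.9 Mz 0.213 tau6 -0.761 Fz 9.8 w 13.7 F [-5.1 -2.6  9.8]
>> t 12.93 head -77.87 z 79.9 Mz 0.237 tau6 -0.722 Fz 10.4 w 13.6 F [-5.  -2.7 10.4]
```

```bash
python3 -m inch '[{"tx":0,"ty":0,"tz":0.008,"ax":0,"ay":0,"az":5,"jaw":0}]' >/dev/null; python3 m.py
python3 -m inch '[{"tx":0,"ty":0,"tz":0.008,"ax":0,"ay":0,"az":5,"jaw":0}]' >/dev/null; python3 m.py
python3 -m inch '[{"tx":0,"ty":0,"tz":0.008,"ax":0,"ay":0,"az":5,"jaw":0}]' >/dev/null; python3 m.py
python3 -m inch '[{"tx":0,"ty":0,"tz":0.008,"ax":0,"ay":0,"az":5,"jaw":0}]' >/dev/null; python3 m.py
python3 -m inch '[{"tx":0,"ty":0,"tz":0.004,"ax":0,"ay":0,"az":3,"jaw":0}]' >/dev/null; python3 m.py
python3 -m inch '[{"tx":0,"ty":0,"tz":0,"ax":0,"ay":0,"az":0,"jaw":0},{"tx":0,"ty":0,"tz":0,"ax":0,"ay":0,"az":0,"jaw":0},{"tx":0,"ty":0,"tz":0,"ax":0,"ay":0,"az":0,"jaw":0}]' >/dev/null; python3 m.py
```

```text
>> t 13.05 head -82.87 z 79.9 Mz 0.204 tau6 -0.684 Fz 10.3 w 13.9 F [-5.  -2.5 10.3]
>> t 13.18 head -87.86 z 79.9 Mz 0.303 tau6 -0.645 Fz 11.8 w 13.7 F [-5.9 -2.4 11.8]
>> t 13.30 head -92.86 z 79.9 Mz 0.322 tau6 -0.607 Fz 12.3 w 13.5 F [-5.  -2.4 12.3]
>> t 13.43 head -97.85 z 79.9 Mz 0.394 tau6 -0.568 Fz 12.7 w 13.8 F [-6.8 -2.4 12.7]
>> t 13.55 head -100.80 z 79.9 Mz 0.360 tau6 -0.030 Fz 13.4 w 14.0 F [-6.1 -2.3 13.4]
>> t 13.93 head -100.71 z 79.9 Mz 0.212 tau6 0.212 Fz 13.2 w 13.7 F [-6.3 -2.4 13.2]
```

```bash
python3 -m inch '[{"tx":0,"ty":0,"tz":0,"ax":0,"ay":0,"az":0,"jaw":0.5},{"tx":0,"ty":0,"tz":0,"ax":0,"ay":0,"az":0,"jaw":0.5},{"tx":0,"ty":0,"tz":0,"ax":0,"ay":0,"az":0,"jaw":0.5},{"tx":0,"ty":0,"tz":0,"ax":0,"ay":0,"az":0,"jaw":0.5},{"tx":0,"ty":0,"tz":-2,"ax":0,"ay":0,"az":0,"jaw":0.5},{"tx":0,"ty":0,"tz":-4,"ax":0,"ay":0,"az":0,"jaw":0.5},{"tx":0,"ty":0,"tz":-5,"ax":0,"ay":0,"az":0,"jaw":0.5},{"tx":0,"ty":0,"tz":-4,"ax":0,"ay":0,"az":0,"jaw":0.5},{"tx":-5,"ty":0,"tz":0,"ax":0,"ay":0,"az":0,"jaw":0.5},{"tx":-5,"ty":0,"tz":0,"ax":0,"ay":0,"az":0,"jaw":0.5},{"tx":-5,"ty":0,"tz":0,"ax":0,"ay":0,"az":0,"jaw":0.5},{"tx":-5,"ty":0,"tz":0,"ax":0,"ay":0,"az":0,"jaw":0.5}]'; python3 m.py
python3 - <<'E'
from h import *
im,d=viewer.get_image('top');cv2.imwrite('pics/top2.png',cv2.resize(im[90:340,100:420],None,fx=2.4,fy=2.4)[:,:,::-1])
vv,uu=np.mgrid[0:384,0:512];A=world('top',d,uu.ravel(),vv.ravel())
s=A[(A[:,2]>105)&(A[:,2]<122)&(abs(A[:,0]-546)<40)&(abs(A[:,1]-4)<40)]
if len(s)>20: print('knob',len(s),s.mean(0),cv2.minAreaRect(np.float32(s[:,:2])))
for th in ('bell','dish','keys','carabiner','slat'):
    for m in masks_of('top',th)[:2]:
        v,u=np.nonzero(m['pixels']);print(th,round(m['score'],2),np.median(world('top',d,u,v),0).round(), np.percentile(world('top',d,u,v),98,0).round())
E
```

```text
t: 15.42
ee_pos: [583.6, 203.0, 228.6]
orientation: [2.003, -2.42, 0.0]
ft_force: [-0.3, 0.4, -0.5]
width: 43.7
>> t 15.43 head -100.75 z 228.6 Mz 0.009 tau6 -0.762 Fz -0.5 w 43.7 F [-0.3  0.4 -0.5]
knob 115 [546.10515916   4.71236725 112.44326242] ((545.9091186523438, 4.851977825164795), (13.85240364074707, 44.96538543701172), 79.96078491210938)
keys 0.55 [789.  90.   6.] [835. 136.  12.]
carabiner 0.75 [ 430. -302.    9.] [ 455. -286.   14.]
slat 0.58 [600.   1.  28.] [648.  24.  32.]
```

View pics/top2.png

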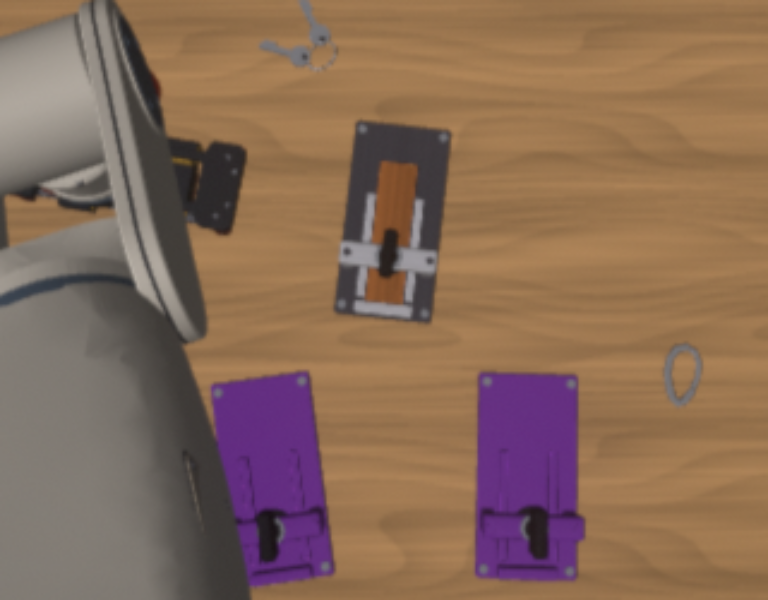

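```bash
python3 -c "
from workcell import ctrl
print(ctrl.close_job())"
```

```text
the job is handed in; nothing more can be done
None
```

I pushed the slat home with closed fingers, pinched the knob and screwed it down, then let go, lifted clear and handed the job in. No verdict was reported.

- **Slat:** it met the stop with about 7 N of resistance, 0.6 mm from the expected position. The last top picture shows its front end at the stop.
- **Knob:** I turned it clockwise by about 128°. It bit after about 83°, when the wrist-joint torque began climbing steadily at about 0.35 N m per eighth turn. I stopped about 45° past that, so the pressure should be about 39 N; this is worked out from the angle, as it cannot be read directly.
- **Knob after release:** the last picture puts it within 1° of where I left it, so it neither slipped nor sprang back. It came down about 2.5 mm, against 2.1 mm expected.
- **Bystanders:** the keys are where they were. The carabiner's far edges are within 2 mm of before, and it looks unmoved in the picture. Its median point read 17 mm different, which I put down to a different mask, since the arm never went near it.
- **Not checked:** the arm hid the bell and dish in the last picture, so I could not measure them again. The gripper passed over the bell only at about 220 mm height and nothing touched either.

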